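# Set up the bead-pot display in order of size

## Task

First nest the loose plywood ledge into the dark wooden rail, flat leg on flat leg, its upright leg back against the rail's upright leg and its ends even with the rail's, while it is still empty. Then stand the four bead pots upright on the ledge's four marks, one centred on each, in order of size with the smallest at the end nearest the white bowl and the largest at the other end. Leave the bowl, the tub, the dish and the tape where they are.

Things in the scene. Friction and masses are not known exactly. Their poses are not given: they have to be found in the camera images.
- ledge_grip (a point): Loose plywood angle (L), 290 mm long (y), 0.2 kg: flat leg 80 wide, 8 thick, lying down; upright leg 8 thick, top 66 above the underside, at the flat leg's +x edge; z up. Point: mid-length, mid-thickness of the upright leg, 45 above the underside, 4 from its back face. Four dark 22 mm marks on the flat leg's upper face (37 below the point): x -40, y -105, -35, +35, +105 mm from the point.
- rail: Fixed dark wooden angle (L), 300 mm long (y): flat leg 90 wide, 8 thick; upright leg at its far (+x) edge, 10 thick, top 28 above the table, inner face at x = +35; z up. Origin: centre of its underside, on the table. When the ledge is nested home, back face to inner face, ends even, the ledge's listed point is at x +31, y 0, z +53 mm here, its axes along these.
- bowl: White ceramic bowl, 110 mm across and 55 mm high, standing on the table beyond one end of the rail (about 235 mm from the rail's middle, either end); it shows which end of the row the smallest pot goes to. Origin: centre of its underside. Not to be moved.
- tub: Square orange plastic tub, 85 by 85 mm and 50 mm high, open at the top, beyond the other end of the rail. Origin: centre of its underside. Not to be moved.
- dish: Small amber glass dish, 54 mm across and 16 mm high, on the table in front of the rail. Origin: centre of its underside. Not to be moved.
- tape: Roll of yellow tape lying flat, 54 mm across and 18 mm high, on the table in front of the rail. Origin: centre of its underside. Not to be moved.
- pot30_mid (a point): Smallest of the four round white bead pots with flat grey lids: 30 mm across and 50 mm high, straight-sided, standing upright, closed, up to about 0.2 kg. This point is its centre, half-way up; z is along its axis.
- pot36_mid (a point): Second smallest of the four round white bead pots with flat grey lids: 36 mm across and 62 mm high, straight-sided, standing upright, closed, up to about 0.2 kg. This point is its centre, half-way up; z is along its axis.
- pot42_mid (a point): Second largest of the four round white bead pots with flat grey lids: 42 mm across and 74 mm high, straight-sided, standing upright, closed, up to about 0.2 kg. This point is its centre, half-way up; z is along its axis.
- pot48_mid (a point): Largest of the four round white bead pots with flat grey lids: 48 mm across and 86 mm high, straight-sided, standing upright, closed, up to about 0.2 kg. This point is its centre, half-way up; z is along its axis.
There are look-alikes about, which are no part of the job. Leave any turquoise or yellow look-alike of the part that bears pot36_mid alone. Leave any green look-alike of the part that bears pot42_mid alone.

How it is judged:
By the outcome, as a careful person would: the job done as asked, in the order asked, and still so for the second after the job is handed in, with the robot touching nothing.
It also fails if it takes over 134 s, if anything falls off the work surface, if the arm or the gripper's body presses on something with over 40 N, if the wrist force passes 120 N, or if a joint passes its speed limit or range.

## Robot

A 6-joint arm with a two-finger parallel gripper is mounted at the origin on the work surface. World frame = base frame: x ahead of the robot, y to its left, z up, the work surface at z = 0. Lengths are in m, angles in rad, forces in N, time in s.
With the tool pointing down it reaches from about 0.25 to 0.8 m from the base axis. Payload 3.9 kg.
Tool frame: the origin (TCP) lies at the very end of the fingers, on their centre line; the grasp point (between the pads) lies 19 mm behind it; z points along the fingers, y is the line along which they close (so a half turn about z gives the same grasp; the last joint's range is limited). The gripper opens to 85 mm and grips with 20 to 120 N. Pads are 22 mm wide; open, the fingers measure 114 mm over their backs; the gripper's body (76 mm by 85 mm) begins 54 mm behind the grasp point. The pads swing forward as they close: fully open they stand 13 mm farther back than shut.
Start: joints at [-1.166, 0.26, -0.138, 1.173, 0, 1.571], TCP at [0.207, -0.483, 0.231] pointing down, gripper open.
Joint ranges: [-2.78, 2.78], [-0.83, 1.72], [-1.28, 1.37], [-1.9, 2.12], [-1.57, 1.48], [-3.14, 3.14]. Speed limits (rad/s): [2.57, 2.57, 3.14, 3.14, 3.14, 3.14].

## Interface

Orientations are given as a rotation vector (axis times angle).
In Python, from bench import ctrl, eyes, order gives the robot as it stands.
- The arm moves only by the shell command python3 -m inch 'ROWS' [FORCE]. ROWS is JSON, a list of rows, each a list of 3 entries, a list of its own where there are three numbers: the shift along the tool's x, y, z in mm, then the turn about the tool's z in rad, then the opening in per cent of the stroke, from 0 (shut) to 100 (fully open). A call has 1 to 10 rows; each row is the pose to reach, as a shift and turn from the pose commanded when the call began, along the tool's axes at that moment; what a row does not reach only later rows make up. A row lasts 1/8 s, in which the tool goes at most 62.5 mm and 10.7 degrees, less where a joint would pass 70% of its speed; a pose out of reach is approached as far as the arm can. A call with a gripper value outside its range is refused whole. The fingers move at their own pace and stop on an object; FORCE is the grip in N (left out, the last holds). Time passes only in rows, so rows that repeat a pose let the fingers close. It gives the time, the measured TCP pose, the force, the opening and the grip force at its end, in the units of the state.
- ctrl.sense(): the state, without advancing time (a new reading comes with each control period).
- eyes.get_image(name): name is "scene" or "top" or "wrist"; returns a dict with "color" (384x512x3 uint8, blue, green, red), "depth" (384x512 float32, m along the optical axis (not along the pixel's ray), 0 where there is no reading), "camera_matrix" (3x3 intrinsics, pixels), "extrinsics" (4x4, takes a point from camera to world coordinates); the wrist camera has in their place "tool_from_camera" (4x4, takes a point from camera to tool coordinates, whose origin is the TCP and whose axes are the flange's). Camera axes: x right, y down, z forward; pixel columns grow to the right and rows downward; lengths in m; the calibration is good to about 2 mm. A picture is of the moment at which its call begins: read the wrist's pose just before it.
- order.sign_off(): hands the job in; it is judged then, once.
The state is a dict: "time_s": time; "joints": joint angles; "qvel": joint speeds; "joint_efforts": joint torques, N m; "tcp_pos": TCP position; "tool_rot": TCP orientation; "contact_force": force on the tool from outside, world axes, zero at the start; "ft_torque": the same for the moment, N m; "width": opening from 0.0 (shut) to 1.0 (fully open); "grip_force": force on a finger pad.
Only numpy, scipy, OpenCV 4.12 (cv2) and the standard library are available. Lean on these libraries where they do the work, as an engineer would, in place of code of your own. Each camera call takes 0.05 s, during which the arm holds its last target. There are 200 camera calls.

## Working session

There is one attempt and no reset: what is moved stays moved. The work goes in short steps, Python scripts to look and compute and a shell command to move; the robot and the scene stay as the last step left them, time stands still between calls to the robot, and variables do not carry over. Pictures are saved under pics/ and viewed, at most 14 in all, crops included, and the job is handed in when it is done.

```bash
mkdir -p pics; ls; python3 - <<'E'
from bench import ctrl,eyes
import cv2,numpy as np
s=ctrl.sense();print(s)
for n in("scene","top"):
    d=eyes.get_image(n);cv2.imwrite(f"pics/{n}0.png",cv2.resize(d["color"],None,fx=1.5,fy=1.5));np.savez(f"{n}0.npz",**{k:v for k,v in d.items() if not isinstance(v,str)})
    print(n,d["camera_matrix"],d["extrinsics"])
E
```

```text
pics
{'time_s': 0.0, 'joints': array([-1.16601101e+00,  2.60660746e-01, -1.39385657e-01,  1.17268494e+00,
        2.35296919e-06,  1.57079243e+00]), 'qvel': array([-8.35462196e-05,  2.56804821e-03,  6.37517603e-04,  2.57603972e-03,
       -7.95087291e-04, -4.45668724e-04]), 'joint_efforts': array([-7.42597931e-04, -4.05680358e+01,  2.53921366e+01,  1.87345507e-02,
        3.65219705e-06, -6.84179486e-07]), 'tcp_pos': array([ 0.20648804, -0.48194522,  0.23047082]), 'tool_rot': array([-3.07560922e+00, -6.31128106e-01,  6.06990399e-04]), 'contact_force': array([-0.35871853,  0.47339725, -0.50066196]), 'ft_torque': array([ 0.0081821 ,  0.01610132, -0.03529323]), 'grip_force': 0.0, 'width': 1.0030273304945838}
scene [[436.87484947   0.         256.63160124]
 [  0.         436.87484947 193.81359252]
 [  0.           0.           1.        ]] [[-0.76498054  0.44296256 -0.46753498  1.0461884 ]
 [ 0.64381356  0.50612798 -0.57388027  0.61242789]
 [-0.01757494 -0.74001259 -0.67236336  0.74208488]
 [ 0.          0.          0.          1.        ]]
top [[363.92183007   0.         257.49963455]
 [  0.         363.92183007 191.55924225]
 [  0.           0.           1.        ]] [[ 2.13375140e-02 -9.89599805e-01  1.42256586e-01  4.04518979e-01]
 [-9.99769462e-01 -2.14610994e-02  6.65664565e-04 -8.04729266e-03]
 [ 2.39424120e-03 -1.42237994e-01 -9.89829592e-01  9.62774257e-01]
 [ 0.00000000e+00  0.00000000e+00  0.00000000e+00  1.00000000e+00]]
```

View pics/scene0.png

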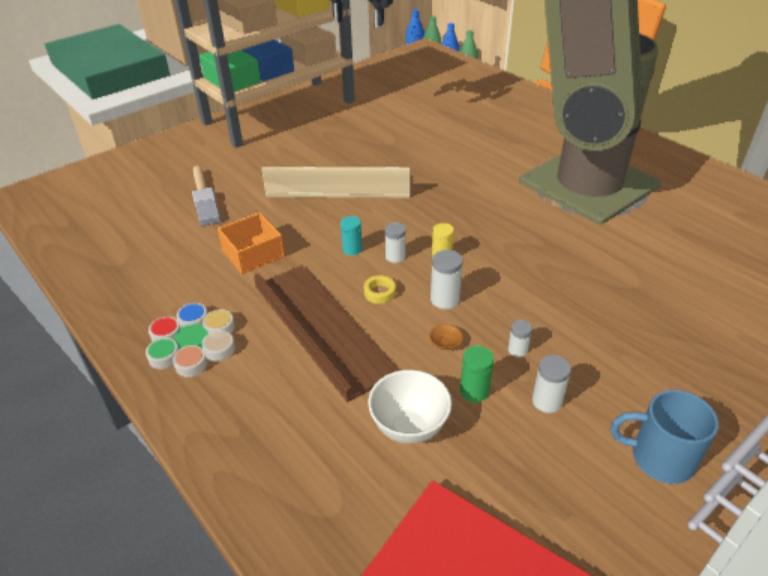

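View pics/top0.png

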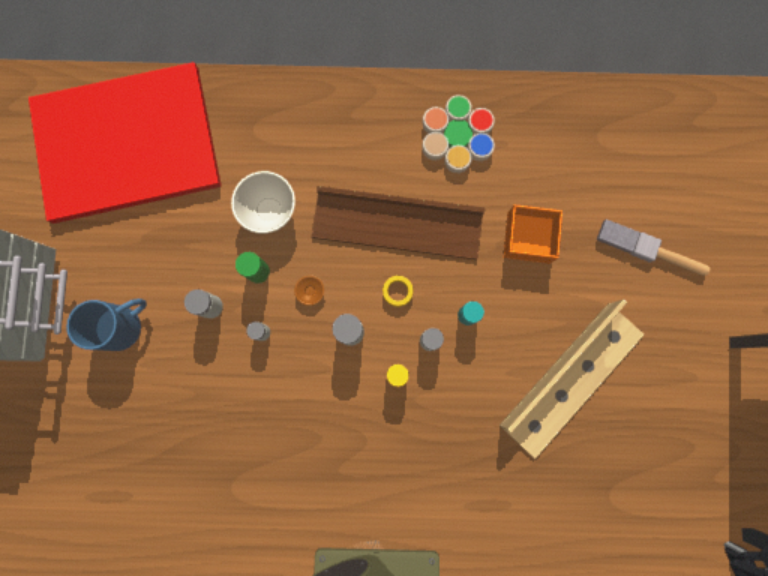

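The rail runs roughly along world y, with the bowl at its +y end and the tub at −y. In the top picture the white pots' lids are at px (÷1.5): 48 at (347,330), 42 at (198,303), 36 at (432,339), 30 at (257,330). The ledge is at (570,380), turned about 45°, with its upright on the up-left side.

```bash
cat > h.py <<'E'
import numpy as np,cv2
def cloud(d,T=None):
    K=d["camera_matrix"];z=d["depth"];v,u=np.mgrid[:384,:512]
    P=np.stack([(u-K[0,2])/K[0,0]*z,(v-K[1,2])/K[1,1]*z,z],-1)
    T=d["extrinsics"] if T is None else T
    W=P@T[:3,:3].T+T[:3,3];W[z==0]=np.nan;return W
def rect(p):
    (c,s,a)=cv2.minAreaRect((p[:,:2]*1000).astype(np.float32));return np.round(c,1),np.round(s,1),round(a,2)
E
python3 - <<'E'
from h import *
C={}
for n in("top","scene"):
    d=np.load(n+"0.npz");W=cloud(d);C[n]=W
    print(n,"table z",np.nanmedian(W[...,2][(abs(W[...,0]-.3)<.05)&(abs(W[...,1])<.1)]))
    def near(x,y,r,z0,z1): return W[(np.hypot(W[...,0]-x,W[...,1]-y)<r)&(W[...,2]>z0)&(W[...,2]<z1)]
    # rough px->world from top
    Wt=C["top"]
    for nm,(u,v),h,dia in(("48",(347,330),.086,48),("42",(198,301),.074,42),("36",(432,339),.062,36),("30",(257,330),.050,30)):
        c=Wt[int(v/1.5),int(u/1.5)]
        p=near(c[0],c[1],.035,h-.006,h+.008)
        cc,r=cv2.minEnclosingCircle((p[:,:2]*1000).astype(np.float32))
        print(nm,c.round(3),len(p),"circle",np.round(cc,1),round(r*2,1),"mean",(p.mean(0)*1000).round(1))
    for nm,(u,v),r,z0,z1 in(("ledge top",(570,375),.2,.058,.075),("ledge all",(570,375),.2,.004,.08),("ledge flat",(570,375),.2,.004,.012),("rail top",(398,222),.2,.021,.036),("rail all",(398,222),.17,.004,.036)):
        c=Wt[int(v/1.5),int(u/1.5)];p=near(c[0],c[1],r,z0,z1)
        if 'rail' in nm: p=p[(p[:,1]<.14)&(p[:,1]>-.19)&(p[:,0]>.44)]
        m=p.mean(0);w,V=np.linalg.eigh(np.cov((p-m)[:,:2].T))
        print(nm,c.round(3),len(p),(m*1000).round(1),rect(p),"dir deg",np.degrees(np.arctan2(V[1,1],V[0,1])).round(2))
    for nm,(u,v),r,h in(("bowl",(263,203),.08,.055),("tub",(534,232),.08,.05)):
        c=Wt[int(v/1.5),int(u/1.5)];p=near(c[0],c[1],r,.02,.07);print(nm,(p.mean(0)*1000).round(),rect(p))
d=np.load("top0.npz");g=d["color"][190:320,320:440];cv2.imwrite("pics/ledge.png",cv2.resize(g,None,fx=5,fy=4.6,interpolation=cv2.INTER_CUBIC))
E
```

```text
top table z 0.0002751553483743563
48 [0.46  0.055 0.086] 305 circle [463.3  54.7] 47.4 mean [463.2  54.8  86.2]
42 [0.505 0.3   0.075] 234 circle [503.2 303.1] 42.6 mean [502.5 302.5  74. ]
36 [ 0.45  -0.084  0.065] 164 circle [451.  -84.5] 35.2 mean [451.  -84.6  62.3]
30 [0.459 0.208 0.05 ] 111 circle [459.5 210.4] 29.2 mean [459.1 210.   50.1]
ledge top [ 0.396 -0.327  0.01 ] 532 [ 420.9 -286.5   65.2] (array([ 468.7, -244.3]), array([173.4, 289.1]), 47.75) dir deg 129.23
ledge all [ 0.396 -0.327  0.01 ] 3875 [ 391.7 -324.6   19.4] (array([ 394.1, -323.3]), array([393.9, 378.6]), 60.18) dir deg 136.26
ledge flat [ 0.396 -0.327  0.01 ] 2813 [ 382.1 -336.2    8. ] (array([ 393.8, -323.9]), array([392.6, 378.6]), 60.18) dir deg 137.73
rail top [ 0.661 -0.025  0.007] 802 [733.9 -60.4  25.6] (array([663. , -87.6]), array([328.7, 291.5]), 35.7) dir deg 111.26
rail all [ 0.661 -0.025  0.007] 4620 [666.2 -32.   11.9] (array([662. , -28.8]), array([310. , 330.7]), 85.58) dir deg 93.58
bowl [691. 217.  40.] (array([679.9, 208.4]), array([108.1, 107.4]), 16.1)
tub [ 640. -262.   40.] (array(
[... 495 characters left out ...]
. , 287.8]), 48.87) dir deg 133.83
ledge all [ 0.396 -0.327  0.01 ] 1839 [ 419.6 -300.5   36.8] (array([ 470.5, -246.1]), array([173. , 288.1]), 48.87) dir deg 137.28
ledge flat [ 0.396 -0.327  0.01 ] 219 [ 419.4 -302.3    8. ] (array([ 419.1, -303. ]), array([ 11.9, 285.7]), 48.25) dir deg 137.94
rail top [ 0.661 -0.025  0.007] 625 [670.6 -26.4  26.1] (array([651.9, -47.9]), array([371. , 304.7]), 12.95) dir deg 47.97
rail all [ 0.661 -0.025  0.007] 3928 [672.4 -18.9  10.6] (array([660.5, -35.4]), array([256.8, 310.7]), 27.98) dir deg 96.22
bowl [673. 200.  39.] (array([682.4, 210.4]), array([109.1, 107.4]), 58.84)
tub [ 644. -257.   36.] (array([ 643.1, -260.6]), array([93.2, 87.1]), 83.5)
```

```bash
cat >> h.py <<'E'
def biggest(m):
    n,l,s,c=cv2.connectedComponentsWithStats(m.astype(np.uint8));k=1+np.argmax(s[1:,4]);return l==k
def ledge_fit(W,col,m0):
    top=biggest(m0&(W[...,2]>.055)&(W[...,2]<.075));p=W[top];print("ledge top",len(p),rect(p))
    fl=biggest(m0&(W[...,2]>.004)&(W[...,2]<.02));p=W[fl];print("ledge flat",len(p),rect(p))
E
python3 - <<'E'
from h import *
for n in("top","scene"):
    d=np.load(n+"0.npz");W=cloud(d);col=d["color"]
    m0=(W[...,0]>.2)&(W[...,0]<.52)&(W[...,1]<-.15)&(W[...,1]>-.5)
    ledge_fit(W,col,m0)
    g=col.max(2);fl=cv2.morphologyEx(biggest(m0&(W[...,2]>.004)&(W[...,2]<.02)).astype(np.uint8),cv2.MORPH_CLOSE,np.ones((5,5)))
    mk=(fl>0)&(g<110);k,l,s,c=cv2.connectedComponentsWithStats(mk.astype(np.uint8))
    for i in range(1,k):
        if s[i,4]>15: print("mark",s[i,4],c[i].round(1),(W[l==i].mean(0)*1000).round(1))
    m1=(W[...,0]>.58)&(W[...,0]<.73)&(W[...,1]<.15)&(W[...,1]>-.2)
    for z0,z1 in((.004,.04),(.004,.0115),(.023,.036)):
        p=W[biggest(m1&(W[...,2]>z0)&(W[...,2]<z1))];print("rail",z0,len(p),rect(p),(p[:,2].mean()*1e3).round(1))
E
```

```text
ledge top 498 (array([ 413.1, -304.7]), array([  9.3, 288.1]), 47.75)
ledge flat 2679 (array([ 389.4, -332.2]), array([ 87. , 290.5]), 47.62)
mark 46 [408.5 224.1] [ 464.1 -404.3    9. ]
mark 50 [391.3 243.4] [ 413.1 -357.8    8.9]
mark 52 [373.7 263.3] [ 361.4 -311.     8.4]
mark 51 [355.8 283.6] [ 309.5 -263.6    9. ]
rail 0.004 3872 (array([661.9, -24.5]), array([300. , 104.7]), 84.13) 11.0
rail 0.004 3152 (array([652. , -23.4]), array([300. ,  85.2]), 83.51) 8.2
rail 0.023 465 (array([697.8, -27.9]), array([298.9,  11.6]), 83.5) 27.8
ledge top 386 (array([ 416.2, -303.7]), array([ 18.7, 281.8]), 47.47)
ledge flat 422 (array([ 416.1, -299.8]), array([ 12.1, 277. ]), 48.02)
rail 0.004 3259 (array([661.6, -22.2]), array([303.3,  91.5]), 83.83) 9.6
rail 0.004 2559 (array([661.4, -22.1]), array([303.3,  91.1]), 83.7) 6.3
rail 0.023 442 (array([701.2, -26.7]), array([302.7,  11.9]), 83.83) 26.0
```

```bash
python3 - <<'E'
import numpy as np
from scipy.spatial.transform import Rotation as R
from bench import ctrl
s=ctrl.sense();print(R.from_rotvec(s["tool_rot"]).as_matrix().round(3), s["time_s"])
from bench import eyes
d=eyes.get_image("wrist");print(d["tool_from_camera"].round(3),d["camera_matrix"].round(1))
E
```

```text
[[ 0.919  0.394 -0.001]
 [ 0.394 -0.919  0.002]
 [-0.    -0.002 -1.   ]] 0.1
[[ 0.001 -0.959 -0.283  0.072]
 [ 1.     0.001  0.     0.   ]
 [-0.    -0.283  0.959 -0.142]
 [ 0.     0.     0.     1.   ]] [[299.    0.  259.8]
 [  0.  299.  189.8]
 [  0.    0.    1. ]]
```

```bash
cat >> h.py <<'E'
from scipy.spatial.transform import Rotation as R
def go(x,y,z,yaw,s=None):
    "rows numbers for TCP to (mm) with tool y axis at yaw deg (mod 180 chosen near)"
    if s is None:
        from bench import ctrl
        s=ctrl.sense()
    M=R.from_rotvec(s["tool_rot"]).as_matrix();p=s["tcp_pos"]*1000
    cur=np.degrees(np.arctan2(M[1,1],M[0,1]))
    sh=M.T@(np.array([x,y,z])-p)
    t=-(yaw-cur+180)%360-180 if False else -(((yaw-cur)+180)%360-180)
    print("t",round(s["time_s"],2),"tcp",p.round(1),"yaw",cur.round(2),"F",s["contact_force"].round(1),"w",round(s["width"]*85,1),"-> shift",sh.round(1),"turn",np.radians(t).round(3))
E
python3 -c "
from h import *
go(414,-305,230,47.75)"
```

```text
t 0.15 tcp [ 206.6 -482.1  230.6] yaw -66.81 F [-0.7  0.3 -0.4] w 85.0 -> shift [260.4 -81.1   0.8] turn -1.999
```

```bash
python3 -m inch '[[[260,-81,1],-2.0,100],[[260,-81,1],-2.0,100],[[260,-81,1],-2.0,100],[[260,-81,1],-2.0,100],[[260,-81,1],-2.0,100],[[260,-81,1],-2.0,100],[[260,-81,1],-2.0,100],[[260,-81,1],-2.0,100],[[260,-81,1],-2.0,100],[[260,-81,1],-2.0,100]]'; python3 -c "
from h import *
go(414,-305,230,47.75)"
```

```text
time_s: 1.4
tcp_pos: [0.4136, -0.3055, 0.23]
tool_rot: [-1.303, -2.858, -0.0]
contact_force: [0.0, -0.3, 0.4]
width: 0.998
grip_force: 0.0
t 1.4 tcp [ 413.6 -305.5  230. ] yaw 40.98 F [ 0.  -0.3  0.4] w 84.8 -> shift [ 0.1  0.6 -0. ] turn -0.118
```

```bash
python3 -m inch '[[[0,0,0],-0.118,50],[[0,0,0],-0.118,30],[[0,0,0],-0.118,30]]' ; python3 - <<'E'
from h import *
from bench import ctrl,eyes
s=ctrl.sense();go(414,-305,230,47.75,s);d=eyes.get_image("wrist")
T=np.eye(4);T[:3,:3]=R.from_rotvec(s["tool_rot"]).as_matrix();T[:3,3]=s["tcp_pos"]
W=cloud(d,T@d["tool_from_camera"]);np.savez("w1.npz",W=W,c=d["color"])
cv2.imwrite("pics/w1.png",d["color"])
m0=(W[...,0]>.2)&(W[...,0]<.54)&(W[...,1]<-.15)&(W[...,1]>-.5)
ledge_fit(W,0,m0)
fl=cv2.morphologyEx(biggest(m0&(W[...,2]>.003)&(W[...,2]<.02)).astype(np.uint8),cv2.MORPH_CLOSE,np.ones((9,9)))
mk=(fl>0)&(d["color"].max(2)<110);k,l,st,c=cv2.connectedComponentsWithStats(mk.astype(np.uint8))
for i in range(1,k):
    if st[i,4]>15: print("mark",st[i,4],c[i].round(1),(W[l==i].mean(0)*1000).round(1))
E
```

```text
time_s: 1.78
tcp_pos: [0.4137, -0.3056, 0.2301]
tool_rot: [-1.144, -2.925, -0.0]
contact_force: [0.0, -0.7, -0.6]
width: 0.379
grip_force: 0.0
t 1.77 tcp [ 413.7 -305.6  230.1] yaw 47.29 F [ 0.  -0.7 -0.6] w 32.3 -> shift [0.2 0.6 0.1] turn -0.008
ledge top 2069 (array([ 412.9, -304.1]), array([  8. , 288.2]), 47.84)
ledge flat 12697 (array([ 386.2, -334.6]), array([ 71.6, 290.3]), 47.91)
mark 286 [225.5  71. ] [nan nan nan]
mark 240 [227.9 133.4] [nan nan nan]
mark 207 [230.2 189.1] [ 413.3 -356.9    7.4]
mark 133 [233.4 239. ] [nan nan nan]
```

View pics/w1.png

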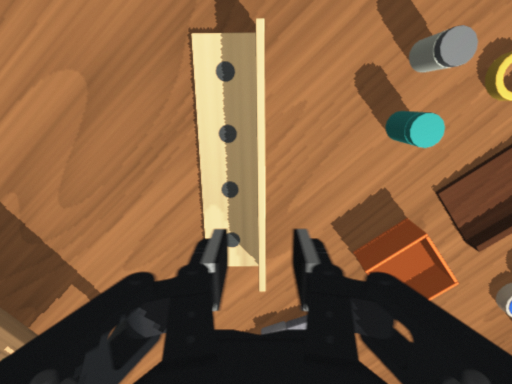

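The ledge's upright lies under the fingers (px column ~262). The wrist fit puts its centre at (412.9, −304.1) mm, yaw 47.84°. Next I go down and grip.

```bash
python3 -m inch '[[[0,1,60],-0.009,38],[[0,1,120],-0.009,38],[[0,1,170],-0.009,38],[[0,1,198],-0.009,38],[[0,1,204],-0.009,38],[[0,1,204],-0.009,38],[[0,1,204],-0.009,0],[[0,1,204],-0.009,0],[[0,1,204],-0.009,0],[[0,1,204],-0.009,0]]' 60;  python3 -c "
from h import *
go(413,-304,26,47.84)"
```

```text
time_s: 3.08
tcp_pos: [0.4159, -0.3059, 0.0279]
tool_rot: [1.127, 2.929, -0.001]
contact_force: [-0.0, 0.5, 6.7]
width: 0.083
grip_force: 59.4
t 3.08 tcp [ 415.9 -305.9   27.9] yaw 47.89 F [-0.   0.5  6.7] w 7.0 -> shift [ 3.4 -0.5  1.9] turn 0.001
```

```bash
python3 -m inch '[[[0,0,-10],0,0],[[0,0,-40],0,0],[[0,0,-90],0,0],[[0,0,-130],0,0],[[0,0,-130],0,0],[[0,0,-130],0,0]]';  python3 - <<'E'
from h import *
from bench import ctrl,eyes
s=ctrl.sense();go(413,-304,156,47.84,s);d=eyes.get_image("wrist")
T=np.eye(4);T[:3,:3]=R.from_rotvec(s["tool_rot"]).as_matrix();T[:3,3]=s["tcp_pos"]
L=cloud(d,d["tool_from_camera"]);cv2.imwrite("pics/w2.png",d["color"]);np.savez("w2.npz",L=L,c=d["color"])
# tool frame coordinates (mm)
z=L[...,2];m=(abs(L[...,0])<.2)&(abs(L[...,1])<.09)&(z<.05)&(z>-.045)
mc=biggest(m&(d["color"][...,2]>90)&(L[...,0]>.0));p=L[mc]*1000
print(len(p),p.min(0).round(1),p.max(0).round(1))
up=p[(p[:,2]<10)&(p[:,0]>40)];fl=p[p[:,2]>12]
print("z flat",np.median(fl[:,2]));print("top z",np.percentile(up[:,2],[1,5,10]));
print("fit y vs x",np.polyfit(up[:,0],up[:,1],1), "fit z vs x flat",np.polyfit(fl[:,0],fl[:,2],1), "z vs y flat",np.polyfit(fl[:,1],fl[:,2],1),"xmax up",np.percentile(up[:,0],99.5),np.percentile(fl[:,0],99.5))
E
```

```text
time_s: 3.82
tcp_pos: [0.4139, -0.3045, 0.1558]
tool_rot: [-1.128, -2.931, -0.0]
contact_force: [0.5, 0.4, -0.5]
width: 0.086
grip_force: 58.5
t 3.83 tcp [ 413.9 -304.5  155.8] yaw 47.9 F [ 0.5  0.4 -0.5] w 7.3 -> shift [ 1.  -0.2 -0.2] turn 0.001
33671 [  0.  -76.5 -39.8] [118.5  10.2  23.2]
z flat 20.562483786118275
top z [-38.91629979 -38.43907046 -38.18273841]
fit y vs x [-0.00024139  0.04533402] fit z vs x flat [-3.68830536e-03  2.07967676e+01] z vs y flat [1.63665978e-03 2.06286660e+01] xmax up 101.21306876631941 117.70647583949338
```

View pics/w2.png

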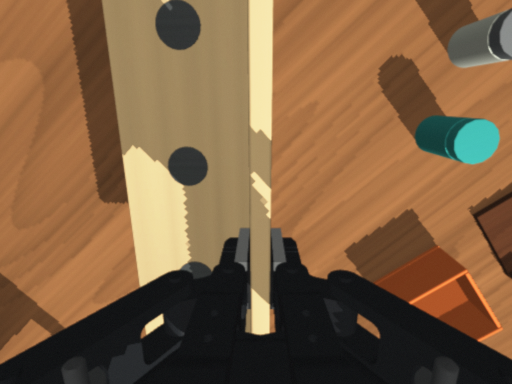

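```bash
python3 - <<'E'
from h import *
d=np.load("w2.npz");L=d["L"]*1000;c=d["c"]
from bench import eyes
K=np.array([[299,0,259.8],[0,299,189.8],[0,0,1]])
m=(c.max(2)<75)&(L[...,0]>0);m[:, :100]=0;m[:,245:]=0;m[230:]=0
k,l,s,ce=cv2.connectedComponentsWithStats(m.astype(np.uint8))
g=(abs(L[...,2]-20.6)<3)&(L[...,0]>20)&(L[...,1]<-10)
A=np.c_[np.argwhere(g),np.ones(g.sum())];co=np.linalg.lstsq(A,L[g],rcond=None)[0]
for i in range(1,k):
    if s[i,4]>200:
        # ray-plane z=20.6 by local homography
        H,_=cv2.findHomography(np.argwhere(g)[::20,::-1].astype(float),L[g][::20,:2]);q=H@[*ce[i],1];print(s[i],ce[i].round(1),(q[:2]/q[2]).round(1))
E
```

```text
[ 156    0   44   49 1664] [177.7  24.7] [107.4 -39.9]
[ 169  147   38   38 1123] [187.6 165.6] [ 37.5 -39.9]
```

```bash
python3 -c "
from h import *
go(580,-26,165,-6.4)"
```

```text
t 3.88 tcp [ 413.5 -304.2  155.1] yaw 47.9 F [-0.9 -0.1 -1.5] w 7.4 -> shift [ 63.  318.1  -9.8] turn 0.948
```

```bash
python3 -m inch '[[[6,32,-10],0.1,0],[[13,65,-10],0.2,0],[[20,100,-10],0.3,0],[[27,135,-10],0.41,0],[[34,170,-10],0.52,0],[[41,205,-10],0.63,0],[[47,240,-10],0.74,0],[[54,275,-10],0.85,0],[[63,318,-10],0.948,0],[[63,318,-10],0.948,0]]';python3 -m inch '[[[0,0,0],0,0],[[0,0,0],0,0]]';  python3 - <<'E'
from h import *
from bench import ctrl,eyes
s=ctrl.sense();go(580,-26,165,-6.4,s);d=eyes.get_image("wrist")
T=np.eye(4);T[:3,:3]=R.from_rotvec(s["tool_rot"]).as_matrix();T[:3,3]=s["tcp_pos"]
W=cloud(d,T@d["tool_from_camera"])*1000;np.savez("w3.npz",W=W,c=d["color"]);cv2.imwrite("pics/w3.png",d["color"])
m1=(W[...,0]>590)&(W[...,0]<725)&(W[...,1]<160)&(W[...,1]>-190)
for z0,z1 in((4,11),(24,36)):
    p=W[biggest(m1&(W[...,2]>z0)&(W[...,2]<z1))];print("rail",z0,len(p),rect(p/1000),p.mean(0).round(1),p[:,1].min().round(1),p[:,1].max().round(1))
E
```

```text
time_s: 5.12
tcp_pos: [0.5812, -0.0243, 0.1641]
tool_rot: [-2.337, -2.096, 0.002]
contact_force: [-1.2, 0.1, -2.3]
width: 0.087
grip_force: 58.8
time_s: 5.38
tcp_pos: [0.5798, -0.0276, 0.1655]
tool_rot: [-2.342, -2.092, 0.003]
contact_force: [-0.0, 0.3, -0.9]
width: 0.082
grip_force: 58.8
t 5.38 tcp [579.8 -27.6 165.5] yaw -6.47 F [-0.   0.3 -0.9] w 7.0 -> shift [ 1.6 -0.   0.5] turn -0.001
rail 4 22082 (array([653.8, -18.1]), array([281.3,  81.3]), 83.58) [657.2   5.1   7. ] -158.0 126.2
rail 24 3228 (array([698.2, -21.9]), array([267. ,  11.2]), 83.65) [699.7  -3.6  26.7] -154.9 111.4
```

View pics/w3.png

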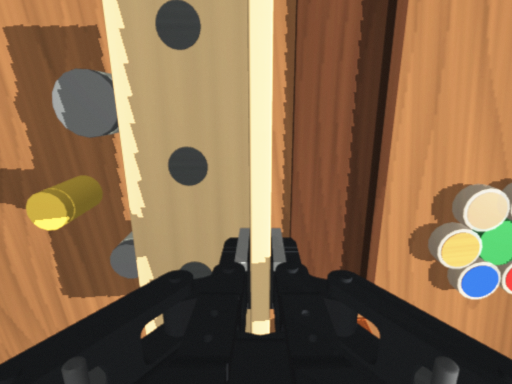

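```bash
python3 -c "
from h import *
go(682.5,-28.9,50,-6.4)"
```

```text
t 5.42 tcp [580.1 -27.7 165.8] yaw -6.49 F [ 0.1 -0.5 -1.5] w 6.9 -> shift [ 10.4 102.1 115.7] turn -0.001
```

```bash
python3 -m inch '[[[4,35,0],0,0],[[8,75,0],0,0],[[10,102,10],0,0],[[10,102,40],0,0],[[10,102,80],0,0],[[10,102,106],0,0],[[10,102,116],0,0],[[10,102,116],0,0],[[10,102,116],0,0]]';  python3 -c "
from h import *
go(682.5,-28.9,37,-6.4)"
```

```text
time_s: 6.55
tcp_pos: [0.6846, -0.0286, 0.0519]
tool_rot: [2.341, 2.092, 0.003]
contact_force: [0.0, -0.1, -1.3]
width: 0.083
grip_force: 59.0
t 6.55 tcp [684.6 -28.6  51.9] yaw -6.44 F [ 0.  -0.1 -1.3] w 7.1 -> shift [-0.6 -2.1 14.9] turn -0.001
```

```bash
python3 -m inch '[[[0,-1,6],0,0],[[0,-1,11],0,0],[[0,-1,13],0,0],[[0,-1,13],0,0],[[0,-1,13],0,0]]';  python3 -c "
from h import *
go(682.5,-28.9,37,-6.4)"
```

```text
time_s: 7.18
tcp_pos: [0.6826, -0.0281, 0.0374]
tool_rot: [2.342, 2.094, 0.0]
contact_force: [0.5, 0.4, -1.4]
width: 0.088
grip_force: 59.1
t 7.17 tcp [682.6 -28.1  37.4] yaw -6.42 F [ 0.5  0.4 -1.4] w 7.5 -> shift [-0.8  0.   0.4] turn -0.0
```

```bash
python3 -m inch '[[[-1,0,1],0,0],[[-1,0,1.5],0,0],[[-1,0,1.5],0,0],[[-1,0,1.5],0,0]]';  python3 -c "
from h import *
go(688.5,-29.6,36,-6.4)"
```

```text
time_s: 7.68
tcp_pos: [0.6825, -0.0293, 0.036]
tool_rot: [2.342, 2.093, 0.0]
contact_force: [0.1, 0.0, 0.4]
width: 0.086
grip_force: 59.4
t 7.67 tcp [682.5 -29.3  36. ] yaw -6.42 F [0.1 0.  0.4] w 7.4 -> shift [0.3 6.  0. ] turn -0.0
```

```bash
python3 -m inch '[[[0,0,1],0,0],[[0,0,1],0,0],[[0,2,1],0,0],[[0,4,1],0,0],[[0,5,1],0,0],[[0,5,1],0,0]]';  python3 -c "
from h import *
go(688.5,-29.6,36,-6.4)"
```

```text
time_s: 8.43
tcp_pos: [0.6861, -0.0296, 0.036]
tool_rot: [-2.341, -2.093, 0.002]
contact_force: [-4.3, 1.0, 7.8]
width: 0.089
grip_force: 60.5
t 8.43 tcp [686.1 -29.6  36. ] yaw -6.42 F [-4.3  1.   7.8] w 7.5 -> shift [ 0.3  2.4 -0. ] turn -0.0
```

```bash
python3 -m inch '[[[0,1,-0.5],0,0],[[0,2,-0.5],0,0],[[0,2,-0.5],0,0],[[0,3,-0.5],0,0],[[0,3,-0.5],0,0]]';  python3 -c "
from h import *
go(688.5,-29.6,36,-6.4)"
```

```text
time_s: 9.05
tcp_pos: [0.6886, -0.0299, 0.036]
tool_rot: [-2.341, -2.092, 0.003]
contact_force: [-5.5, 0.4, 8.7]
width: 0.084
grip_force: 60.6
t 9.05 tcp [688.6 -29.9  36. ] yaw -6.42 F [-5.5  0.4  8.7] w 7.1 -> shift [ 0.3 -0.2 -0. ] turn -0.0
```

```bash
python3 -m inch '[[[0,1,0],0,0],[[0,2,0],0,0],[[0,3,0],0,0],[[0,3,0],0,0]]';  python3 -c "
from h import *
go(688.5,-29.6,36,-6.4)"
```

```text
time_s: 9.55
tcp_pos: [0.689, -0.0299, 0.0359]
tool_rot: [-2.338, -2.091, 0.008]
contact_force: [-10.3, 1.2, 12.2]
width: 0.083
grip_force: 61.3
t 9.55 tcp [689.  -29.9  35.9] yaw -6.39 F [-10.3   1.2  12.2] w 7.1 -> shift [ 0.3 -0.6 -0. ] turn 0.0
```

```bash
python3 -m inch '[[[0,-1,-0.5],0,0],[[0,-1,-0.5],0,0],[[0,-1,-0.5],0,25],[[0,-1,-0.5],0,25],[[0,-1,-0.5],0,25],[[0,-1,-30],0,25],[[0,-1,-80],0,25],[[0,-20,-140],0,25],[[0,-60,-190],0,25],[[0,-100,-200],0,25]]';python3 -m inch '[[[0,0,0],0,25],[[0,0,0],0,25]]';  python3 - <<'E'
from h import *
from bench import ctrl,eyes
s=ctrl.sense();go(580,-26,165,-6.4,s)
T=np.eye(4);T[:3,:3]=R.from_rotvec(s["tool_rot"]).as_matrix();T[:3,3]=s["tcp_pos"]
d=eyes.get_image("wrist");W=cloud(d,T@d["tool_from_camera"])*1000;cv2.imwrite("pics/w4.png",d["color"]);np.savez("w4.npz",W=W,c=d["color"])
t=eyes.get_image("top");Wt=cloud(t)*1000;np.savez("t4.npz",W=Wt,c=t["color"])
for W,n in((W,"wrist"),(Wt,"top")):
    m1=(W[...,0]>580)&(W[...,0]<730)&(W[...,1]<160)&(W[...,1]>-190)
    for z0,z1 in((11,20),(68,80),(23,33)):
        m=m1&(W[...,2]>z0)&(W[...,2]<z1)
        if z0==23:m&=W[...,0]>675
        p=W[biggest(m)];print(n,z0,len(p),rect(p/1000),p.mean(0).round(1))
cv2.imwrite("pics/t4.png",cv2.resize(t["color"][110:190,190:340],None,fx=5,fy=5,interpolation=cv2.INTER_CUBIC))
E
```

```text
time_s: 10.8
tcp_pos: [0.5959, -0.0192, 0.2396]
tool_rot: [2.338, 2.09, 0.01]
contact_force: [0.4, 0.9, 0.4]
width: 0.252
grip_force: 0.0
time_s: 11.05
tcp_pos: [0.5946, -0.0192, 0.2353]
tool_rot: [2.342, 2.093, 0.001]
contact_force: [0.2, 0.6, -1.1]
width: 0.248
grip_force: 0.0
t 11.05 tcp [594.6 -19.2 235.3] yaw -6.42 F [ 0.2  0.6 -1.1] w 21.1 -> shift [ -8.4 -13.8  70.3] turn -0.0
wrist 11 13142 (array([648.8, -22.8]), array([289.5,  72.6]), 83.68) [652.7   4.6  15.1]
wrist 68 2361 (array([689.3, -18.9]), array([272.9,   8.6]), 83.67) [690.6  -1.9  72.5]
wrist 23 445 (array([687.7,   2.3]), array([229.5,   1.4]), 83.73) [688.9  13.4  28. ]Traceback (most recent call last):
  File "<stdin>", line 12, in <module>
  File "h.py", line 10, in biggest
    n,l,s,c=cv2.connectedComponentsWithStats(m.astype(np.uint8));k=1+np.argmax(s[1:,4]);return l==k
                                                                     ~~~~~~~~~^^^^^^^^^
    return _wrapfunc(a, 'argmax', axis=axis, out=out, **kwds)
    return bound(*args, **kwds)
ValueError: attempt to get argmax of an empty sequence
```

```bash
python3 -c "
from h import *
go(459.3,210.2,150,83.6)"
```

```text
t 11.15 tcp [594.8 -19.3 234.4] yaw -6.42 F [0.5 0.3 0.2] w 21.3 -> shift [ 212.9 -160.2   84.5] turn -1.571
```

```bash
python3 -m inch '[[[40,-30,15],-0.18,60],[[80,-60,30],-0.36,60],[[120,-90,45],-0.54,60],[[160,-120,60],-0.72,60],[[213,-160,84],-0.9,60],[[213,-160,84],-1.08,60],[[213,-160,84],-1.26,60],[[213,-160,84],-1.44,60],[[213,-160,84],-1.571,60],[[213,-160,84],-1.571,60]]';  python3 - <<'E'
from h import *
from bench import ctrl,eyes
s=ctrl.sense();go(459.3,210.2,12,83.6,s)
T=np.eye(4);T[:3,:3]=R.from_rotvec(s["tool_rot"]).as_matrix();T[:3,3]=s["tcp_pos"]
d=eyes.get_image("wrist");W=cloud(d,T@d["tool_from_camera"])*1000;cv2.imwrite("pics/w5.png",d["color"])
t=eyes.get_image("top");Wt=cloud(t)*1000;np.savez("t5.npz",W=Wt,c=t["color"])
p=W[(np.hypot(W[...,0]-459,W[...,1]-210)<25)&(W[...,2]>44)&(W[...,2]<58)]
print("pot30 wrist",len(p),p.mean(0),cv2.minEnclosingCircle(p[:,:2].astype(np.float32)) if len(p) else 0)
W=Wt;m1=(W[...,0]>580)&(W[...,0]<730)&(W[...,1]<160)&(W[...,1]>-190)
for z0,z1 in((4,11),(11,21),(66,80),(23,33)):
    m=m1&(W[...,2]>z0)&(W[...,2]<z1)
    if z0==23:m&=W[...,0]>675
    if m.any(): p=W[biggest(m)];print("top",z0,len(p),rect(p/1000),p.mean(0).round(1))
a=cv2.resize(t["color"][110:190,190:340],None,fx=5,fy=5,interpolation=cv2.INTER_CUBIC)
cv2.imwrite("pics/t5.png",a)
E
```

```text
time_s: 12.4
tcp_pos: [0.4593, 0.2106, 0.1504]
tool_rot: [-0.178, -3.136, 0.001]
contact_force: [0.1, 0.1, -0.2]
width: 0.6
grip_force: 0.0
t 12.4 tcp [459.3 210.6 150.4] yaw 83.5 F [ 0.1  0.1 -0.2] w 51.0 -> shift [ -0.2  -0.3 138.4] turn -0.002
pot30 wrist 938 [457.7625329  211.82042072  48.80738198] ((458.3600158691406, 211.7456817626953), 14.899937629699707)
top 4 36 (array([653.4, 124.8]), array([ 7.3, 47.8]), 88.61) [653.  124.4   7.6]
top 11 2935 (array([649.9, -22.7]), array([297.2,  74.4]), 83.59) [649.  -25.   16.3]
top 66 449 (array([688.5, -28.8]), array([289.4,   9.8]), 83.46) [687.8 -29.6  73.3]
top 23 39 (array([682. , -54.5]), array([77.4,  2.2]), 82.98) [682.4 -51.7  29. ]
```

View pics/t5.png

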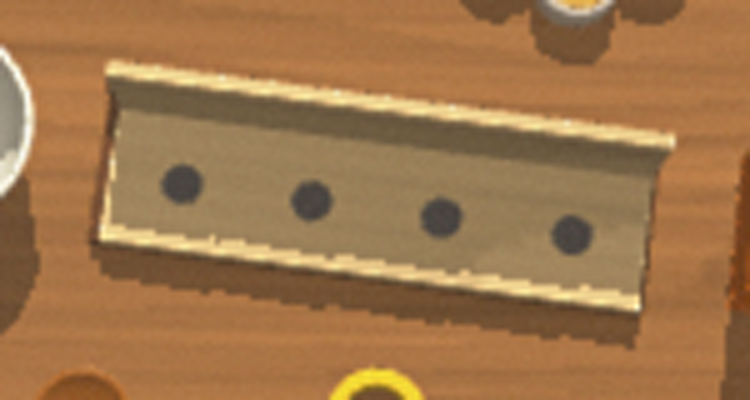

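```bash
python3 -c "
from h import *
go(600,-22,270,83.6)"
```

```text
t 12.5 tcp [459.1 210.4 150.7] yaw 83.47 F [ 0.2  0.6 -0.6] w 51.0 -> shift [-166.3 -215.  -119.3] turn -0.002
```

```bash
python3 -m inch '[[[-30,-40,-25],0,60],[[-60,-80,-50],0,60],[[-100,-130,-75],0,60],[[-140,-180,-100],0,60],[[-166,-215,-119],0,60],[[-166,-215,-119],0,60],[[-166,-215,-119],0,60],[[-166,-215,-119],0,60],[[-166,-215,-119],0,60]]';  python3 - <<'E'
from h import *
from bench import ctrl,eyes
s=ctrl.sense();go(459.3,210.2,150,83.6,s)
T=np.eye(4);T[:3,:3]=R.from_rotvec(s["tool_rot"]).as_matrix();T[:3,3]=s["tcp_pos"]
d=eyes.get_image("wrist");W=cloud(d,T@d["tool_from_camera"])*1000;np.savez("w6.npz",W=W,c=d["color"])
cv2.imwrite("pics/w6.png",cv2.resize(d["color"],None,fx=1.5,fy=1.5))
E
```

```text
time_s: 13.62
tcp_pos: [0.5989, -0.0206, 0.2699]
tool_rot: [-0.173, -3.136, -0.0]
contact_force: [-0.9, 0.6, 0.6]
width: 0.599
grip_force: 0.0
t 13.62 tcp [598.9 -20.6 269.9] yaw 83.68 F [-0.9  0.6  0.6] w 50.9 -> shift [164.  214.1 120.1] turn 0.001
```

View pics/w6.png

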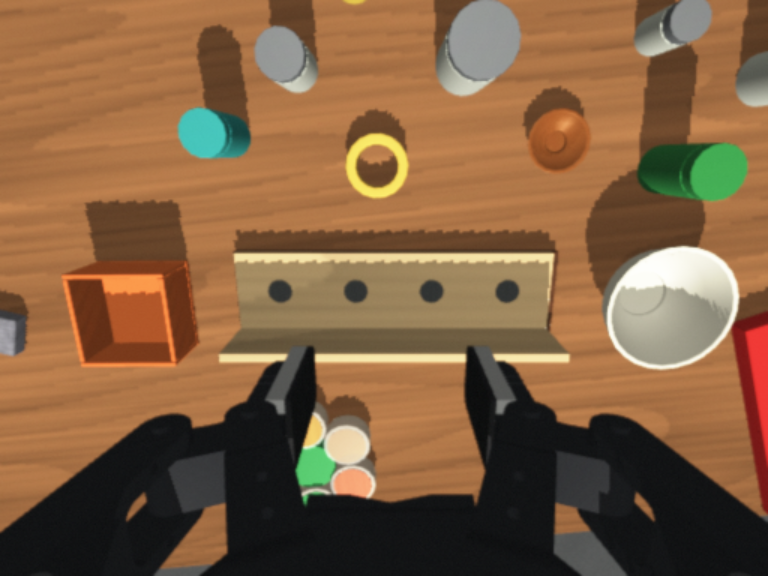

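The ledge is nested flat against the upright. The marks are at px (280..507, 291), and a bit of dark rail shows at the right end. I'll measure the overhang at both ends.

```bash
python3 - <<'E'
from h import *
d=np.load("w6.npz");W=d["W"];c=d["c"]
a=np.radians(-6.4);X=np.array([np.cos(a),np.sin(a)]);Y=np.array([-np.sin(a),np.cos(a)])
q=W[...,:2]-np.array([658,-23.6]);lx=q@X;ly=q@Y
for v in range(172,216,4):
    r=[]
    for z0,z1 in((12.,20),(4,11)):
        m=(W[v,:,2]>z0)&(W[v,:,2]<z1)&(abs(ly[v])<158)&(lx[v]>-48)&(lx[v]<30)
        r+=[(round(float(ly[v][m].min()),1),round(float(ly[v][m].max()),1)) if m.any() else None]
    print(v,r)
L=cv2.resize(c[160:235,145:175],(300,600),interpolation=cv2.INTER_CUBIC);Rr=cv2.resize(c[160:235,355:385],(300,600),interpolation=cv2.INTER_CUBIC)
cv2.imwrite("pics/w6c.png",np.hstack([L,np.zeros((600,20,3),np.uint8),Rr]))
E
```

```text
172 [(-144.9, 142.6), (147.4, 150.4)]
176 [(-145.6, 142.1), (146.7, 149.2)]
180 [(-144.6, 142.7), (-149.0, 150.2)]
184 [(-145.4, 141.3), (146.5, 148.6)]
188 [(-146.0, 143.0), (146.4, 149.5)]
192 [(-145.3, 143.2), (147.9, 148.8)]
196 [(-145.3, 142.4), (146.9, 149.2)]
200 [(-143.9, 143.5), (-148.8, 150.1)]
204 [(-145.6, 141.7), (147.1, 148.6)]
208 [(-145.6, 142.1), (147.2, 150.1)]
212 [(-144.7, 143.6), (147.9, 148.9)]
```

View pics/w6c.png

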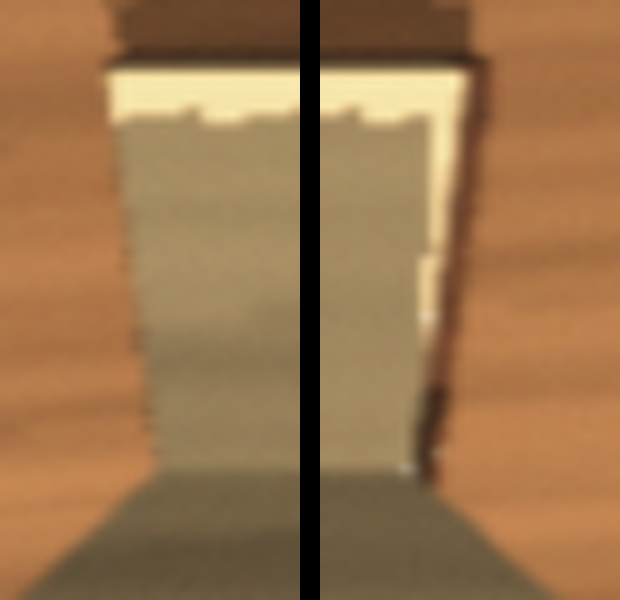

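Ends: the ledge sits about 1.7 mm too far toward −y. It's still empty, so I'll regrip it and trim.

```bash
python3 -m inch '[[[-30,0,30],0.18,40],[[-60,-4,60],0.36,40],[[-90,-4,90],0.54,35],[[-90,-4,120],0.72,35],[[-90,-4,140],0.9,35],[[-90,-4,160],1.08,35],[[-90,-4,160],1.26,35],[[-90,-4,160],1.44,35],[[-90,-4,160],1.57,35],[[-90,-4,160],1.57,35]]'; python3 -c "
from h import *
go(688.6,-29.9,37,-6.4)"
```

```text
time_s: 14.92
tcp_pos: [0.6885, -0.0352, 0.1102]
tool_rot: [-2.339, -2.097, 0.0]
contact_force: [0.0, -0.3, 0.3]
width: 0.35
grip_force: 0.0
t 14.93 tcp [688.5 -35.2 110.2] yaw -6.23 F [ 0.  -0.3  0.3] w 29.8 -> shift [ 5.2 -0.4 73.2] turn 0.003
```

```bash
python3 -m inch '[[[5,0,40],0.003,30],[[5,0,66],0.003,30],[[5,0,72],0.003,30],[[5,0,72],0.003,30],[[5,0,72],0.003,30],[[5,0,72],0.003,0],[[5,0,72],0.003,0],[[5,0,72],0.003,0],[[5,0,72],0.003,0]]' 30; python3 -c "
from h import *
go(688.6,-29.9,37,-6.4)"
```

```text
time_s: 16.05
tcp_pos: [0.6888, -0.0308, 0.0396]
tool_rot: [-2.344, -2.092, -0.0]
contact_force: [-3.6, 0.4, 5.3]
width: 0.091
grip_force: 32.0
t 16.05 tcp [688.8 -30.8  39.6] yaw -6.51 F [-3.6  0.4  5.3] w 7.7 -> shift [ 0.9 -0.3  2.6] turn -0.002
```

```bash
python3 -m inch '[[[1,0,-0.3],0,0],[[2,0,-0.3],0,0],[[2,0,-0.3],0,0],[[2,0,-0.3],0,0]]'; python3 -c "
from h import *
go(688.6,-29.1,37,-6.4)"
```

```text
time_s: 16.55
tcp_pos: [0.6889, -0.0306, 0.0396]
tool_rot: [2.344, 2.089, -0.004]
contact_force: [-4.8, -4.5, 6.9]
width: 0.088
grip_force: 32.2
t 16.55 tcp [688.9 -30.6  39.6] yaw -6.58 F [-4.8 -4.5  6.9] w 7.5 -> shift [ 1.5 -0.4  2.6] turn -0.003
```

```bash
python3 -m inch '[[[1,-0.5,-1],0.003,0],[[2,-0.5,-1.5],0.003,0],[[2,-0.5,-1.5],0.003,0],[[2,-0.5,-1.5],0.003,0]]'; python3 -c "
from h import *
go(688.6,-29.1,37,-6.4)"
```

```text
time_s: 17.05
tcp_pos: [0.689, -0.0264, 0.0397]
tool_rot: [-2.347, -2.088, 0.0]
contact_force: [-1.8, 0.8, -1.3]
width: 0.092
grip_force: 30.9
t 17.05 tcp [689.  -26.4  39.7] yaw -6.68 F [-1.8  0.8 -1.3] w 7.8 -> shift [-2.7 -0.1  2.7] turn -0.005
```

```bash
python3 -m inch '[[[-1,0,0],-0.004,0],[[-2.6,0,0],-0.004,0],[[-2.6,0,0],-0.004,0],[[-2.6,0,0],-0.004,0]]'; python3 -c "
from h import *
go(688.6,-29.1,37,-6.4)"
```

```text
time_s: 17.55
tcp_pos: [0.689, -0.0295, 0.0401]
tool_rot: [2.343, 2.092, 0.0]
contact_force: [-0.4, -0.1, -0.9]
width: 0.088
grip_force: 30.8
t 17.55 tcp [689.  -29.5  40.1] yaw -6.48 F [-0.4 -0.1 -0.9] w 7.5 -> shift [ 0.4 -0.4  3.1] turn -0.001
```

```bash
python3 -m inch '[[[0.4,0.5,0],0,0],[[0.4,1.5,1],0,0],[[0.4,2.5,1.5],0,0],[[0.4,2.5,1.5],0,0],[[0.4,1,1],0,0],[[0.4,1,1],0,0]]'; python3 -c "
from h import *
go(688.6,-29.1,37,-6.4)"
python3 -m inch '[[[0,0,0],0,22],[[0,0,0],0,22],[[0,0,0],0,22],[[0,0,-30],0,22],[[0,0,-70],0.18,25],[[0,-45,-120],0.0,40],[[0,-90,-180],-0.18,60],[[0,-90,-230],-0.36,60],[[0,-90,-230],-0.54,60],[[0,-90,-230],-0.72,60]]' ; python3 -c "
from h import *
go(600,-22,270,83.6)"
```

```text
time_s: 18.3
tcp_pos: [0.6891, -0.0293, 0.0397]
tool_rot: [-2.343, -2.092, 0.002]
contact_force: [-6.2, 0.1, 4.9]
width: 0.089
grip_force: 31.9
t 18.3 tcp [689.1 -29.3  39.7] yaw -6.48 F [-6.2  0.1  4.9] w 7.5 -> shift [ 0.1 -0.5  2.7] turn -0.001
time_s: 19.55
tcp_pos: [0.6014, -0.0189, 0.271]
tool_rot: [1.446, 2.785, 0.003]
contact_force: [0.6, 0.8, -0.6]
width: 0.599
grip_force: 0.0
t 19.55 tcp [601.4 -18.9 271. ] yaw 35.12 F [ 0.6  0.8 -0.6] w 50.9 -> shift [-1.7 -2.9  1. ] turn -0.846
```

```bash
python3 -m inch '[[[-1,-3,0],-0.18,60],[[-1,-3,0],-0.36,60],[[-1,-3,0],-0.54,60],[[-1,-3,0],-0.72,60],[[-1,-3,0],-0.846,60],[[-1,-3,0],-0.846,60],[[-1,-3,0],-0.846,60]]';  python3 - <<'E'
from h import *
from bench import ctrl,eyes
s=ctrl.sense();go(459,210.8,150,83.6,s)
T=np.eye(4);T[:3,:3]=R.from_rotvec(s["tool_rot"]).as_matrix();T[:3,3]=s["tcp_pos"]
d=eyes.get_image("wrist");W=cloud(d,T@d["tool_from_camera"])*1000;c=d["color"]
a=np.radians(-6.4);X=np.array([np.cos(a),np.sin(a)]);Y=np.array([-np.sin(a),np.cos(a)])
q=W[...,:2]-np.array([658,-23.6]);lx=q@X;ly=q@Y
r=[]
for v in range(172,214,2):
    for z0,z1 in((12.,20),):
        m=(W[v,:,2]>z0)&(W[v,:,2]<z1)&(abs(ly[v])<158)&(lx[v]>-48)&(lx[v]<30);m2=(W[v,:,2]>4)&(W[v,:,2]<20)&(abs(ly[v])<158)&(lx[v]>-48)&(lx[v]<30)
        r.append([ly[v][m].min(),ly[v][m].max(),ly[v][m2].min(),ly[v][m2].max()])
print(np.median(r,0).round(1))
m=(W[...,2]>12)&(W[...,2]<20)&(abs(ly)<158)&(lx>-48)&(lx<30)&(c.max(2)<75)
k,l,st,ce=cv2.connectedComponentsWithStats(m.astype(np.uint8))
print([(st[i,4],W[l==i].mean(0).round(1)) for i in range(1,k) if st[i,4]>60])
t=biggest((W[...,2]>66)&(W[...,2]<80)&(abs(ly)<158)&(lx<50)&(lx>0));print(rect(W[t]/1000),W[t].mean(0))
for n,x,y,h in(("30",459,211,50),("36",451,-84,62),("42",503,303,74),("48",463,55,86)):
    p=W[(np.hypot(W[...,0]-x,W[...,1]-y)<32)&(W[...,2]>h-5)&(W[...,2]<h+5)]
    if len(p): print(n,len(p),cv2.minEnclosingCircle(p[:,:2].astype(np.float32)),p.mean(0).round(1))
L=cv2.resize(c[160:235,145:175],(300,600),interpolation=cv2.INTER_CUBIC);Rr=cv2.resize(c[160:235,355:385],(300,600),interpolation=cv2.INTER_CUBIC)
cv2.imwrite("pics/w7c.png",np.hstack([L,np.zeros((600,20,3),np.uint8),Rr]))
E
```

```text
time_s: 20.42
tcp_pos: [0.5988, -0.0215, 0.2691]
tool_rot: [0.188, 3.136, 0.0]
contact_force: [0.2, 0.5, 1.1]
width: 0.602
grip_force: 0.0
t 20.43 tcp [598.8 -21.5 269.1] yaw 83.15 F [0.2 0.5 1.1] w 51.2 -> shift [166.5 214.  119.1] turn -0.008
[-143.6  144.1 -148.1  149.5]
[(np.int32(165), array([644.9, -56.7,  15.3])), (np.int32(157), array([652.7,  13. ,  15.3])), (np.int32(159), array([660.5,  82.4,  15.2])), (np.int32(155), array([ 637.6, -126.1,   15.5]))]
(array([687.7, -32.9]), array([126.3,   9.1]), 83.61) [686.43208321 -32.89431461  71.72413364]
30 628 ((458.3586730957031, 210.71006774902344), 15.224040985107422) [460.1 210.   48.8]
36 986 ((451.0552062988281, -84.01422882080078), 18.005962371826172) [451.1 -83.7  61.2]
48 2051 ((462.8031921386719, 55.68735122680664), 24.017831802368164) [463.1  55.4  85.1]
```

View pics/w7c.png

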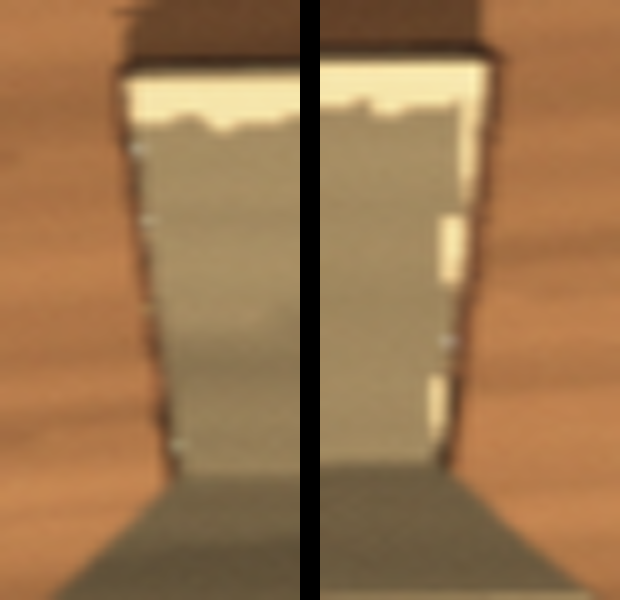

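Both ends are now even. Pot30 next.

```bash
python3 -m inch '[[[40,50,20],0,60],[[90,110,40],0,60],[[130,170,70],0,60],[[166,214,100],-0.008,60],[[166,214,119],-0.008,60],[[166,214,119],-0.008,60],[[166,214,119],-0.008,60]]';  python3 -c "
from h import *
go(459,210.8,12,83.6)"
```

```text
time_s: 21.35
tcp_pos: [0.4596, 0.2105, 0.1507]
tool_rot: [0.173, 3.136, 0.0]
contact_force: [-0.2, 0.1, -0.0]
width: 0.6
grip_force: 0.0
t 21.35 tcp [459.6 210.5 150.7] yaw 83.69 F [-0.2  0.1 -0. ] w 51.0 -> shift [  0.8   0.2 138.7] turn 0.002
```

```bash
python3 -m inch '[[[1,0,50],0,60],[[1,0,100],0,60],[[1,0,130],0,60],[[1,0,138],0,60],[[1,0,138],0,60],[[1,0,138],0,0],[[1,0,138],0,0],[[1,0,138],0,0],[[1,0,138],0,0],[[1,0,138],0,0]]' 40; python3 -c "
from h import *
go(660.5,82.4,29,83.6)"
```

```text
time_s: 22.6
tcp_pos: [0.4598, 0.2112, 0.0139]
tool_rot: [0.172, 3.133, 0.002]
contact_force: [0.3, -1.0, 7.3]
width: 0.344
grip_force: 39.3
t 22.6 tcp [459.8 211.2  13.9] yaw 83.71 F [ 0.3 -1.   7.3] w 29.2 -> shift [-213.7 -106.   -14.4] turn 0.002
```

```bash
python3 -m inch '[[[0,0,-40],0,0],[[0,0,-80],0,0],[[-40,-20,-90],0,0],[[-90,-45,-90],0,0],[[-140,-70,-90],0,0],[[-185,-92,-90],0,0],[[-214,-106,-90],0,0],[[-214,-106,-90],0,0],[[-214,-106,-60],0,0],[[-214,-106,-50],0,0]]'; python3 -m inch '[[[0,0,0],0,0],[[0,0,0],0,0]]'; python3 -c "
from h import *
go(661,82.4,31.5,83.6)"
```

```text
time_s: 23.85
tcp_pos: [0.6566, 0.0822, 0.0606]
tool_rot: [-0.171, -3.133, 0.001]
contact_force: [-0.8, -0.7, -1.0]
width: 0.336
grip_force: 39.6
time_s: 24.1
tcp_pos: [0.6593, 0.0823, 0.0631]
tool_rot: [0.171, 3.136, 0.0]
contact_force: [-0.4, 0.6, -0.2]
width: 0.342
grip_force: 39.6
t 24.1 tcp [659.3  82.3  63.1] yaw 83.74 F [-0.4  0.6 -0.2] w 29.0 -> shift [-1.6  0.3 31.6] turn 0.002
```

```bash
python3 -m inch '[[[-1,0,20],0,0],[[-1,0,28],0,0],[[-1,0,31],0,0],[[-1,0,31.5],0,0],[[-1,0,31.5],0,0]]'; python3 -c "
from h import *
go(661,82.4,30,83.6)"
```

```text
time_s: 24.72
tcp_pos: [0.6604, 0.0817, 0.0312]
tool_rot: [0.172, 3.136, 0.0]
contact_force: [0.1, 0.2, 0.3]
width: 0.345
grip_force: 39.6
t 24.73 tcp [660.4  81.7  31.2] yaw 83.71 F [0.1 0.2 0.3] w 29.3 -> shift [-0.5  0.7  1.2] turn 0.002
```

```bash
python3 -m inch '[[[-0.5,0.7,0.7],0,0],[[-0.5,0.7,1.4],0,0],[[-0.5,0.7,1.4],0,0],[[-0.5,0.7,1.4],0,0]]'; python3 -c "
from h import *
go(459,210,30,83.6)"
```

```text
time_s: 25.22
tcp_pos: [0.661, 0.0824, 0.0299]
tool_rot: [0.172, 3.136, 0.0]
contact_force: [-0.9, 0.4, 5.0]
width: 0.339
grip_force: 40.1
t 25.23 tcp [661.   82.4  29.9] yaw 83.71 F [-0.9  0.4  5. ] w 28.8 -> shift [214.8 104.7  -0.3] turn 0.002
```

```bash
python3 -m inch '[[[0,0,0],0,46],[[0,0,0],0,46],[[0,0,0],0,46],[[0,0,-40],0,46],[[0,0,-90],0,46],[[40,-40,-120],0,60],[[85,-85,-120],0,60],[[130,-130,-120],0,60],[[175,-175,-120],0,60],[[190,-188,-120],0,60]]'; python3 -m inch '[[[0,0,0],0,60],[[0,0,0],0,60]]'; python3 - <<'E'
from h import *
from bench import ctrl,eyes
go(451.1,-84.1,18,83.6)
d=eyes.get_image("top");W=cloud(d)*1000
for n,x,y,h in(("30 placed",660,82,66),("36",451,-84,62),("turq",480,-140,62)):
    p=W[(np.hypot(W[...,0]-x,W[...,1]-y)<30)&(abs(W[...,2]-h)<6)]
    if len(p): print(n,len(p),cv2.minEnclosingCircle(p[:,:2].astype(np.float32)),p.mean(0).round(1))
E
```

```text
time_s: 26.48
tcp_pos: [0.4476, -0.085, 0.149]
tool_rot: [-0.176, -3.135, 0.0]
contact_force: [0.4, -0.6, -0.7]
width: 0.598
grip_force: 0.0
time_s: 26.72
tcp_pos: [0.4523, -0.0835, 0.1495]
tool_rot: [0.172, 3.135, 0.0]
contact_force: [0.2, 0.3, -0.0]
width: 0.602
grip_force: 0.0
t 26.73 tcp [452.3 -83.5 149.5] yaw 83.72 F [ 0.2  0.3 -0. ] w 51.1 -> shift [  1.4  -0.7 131.5] turn 0.002
30 placed 107 ((659.8619995117188, 80.34918975830078), 14.948882102966309) [659.3  80.2  66.2]
```

```bash
python3 -m inch '[[[1.2,-0.7,50],0,60],[[1.2,-0.7,100],0,60],[[1.2,-0.7,124],0,60],[[1.2,-0.7,130],0,60],[[1.2,-0.7,130],0,60],[[1.2,-0.7,130],0,0],[[1.2,-0.7,130],0,0],[[1.2,-0.7,130],0,0],[[1.2,-0.7,130],0,0],[[1.2,-0.7,130],0,0]]' 40; python3 -c "
from h import *
go(652.7,13.0,36,83.6)"
```

```text
time_s: 28.02
tcp_pos: [0.4514, -0.0844, 0.0204]
tool_rot: [0.172, 3.134, 0.0]
contact_force: [-0.2, 0.4, 6.6]
width: 0.412
grip_force: 40.1
t 28.02 tcp [451.4 -84.4  20.4] yaw 83.71 F [-0.2  0.4  6.6] w 35.0 -> shift [-189.4  118.9  -15. ] turn 0.002
```

```bash
python3 -m inch '[[[0,0,-40],0,0],[[0,0,-80],0,0],[[-40,25,-100],0,0],[[-85,53,-100],0,0],[[-130,82,-100],0,0],[[-170,107,-100],0,0],[[-190,119,-100],0,0],[[-190,119,-90],0,0],[[-190,119,-60],0,0],[[-190,119,-40],0,0]]'; python3 -m inch '[[[0,0,0],0,0],[[0,0,5],0,0],[[0,0,5],0,0]]'; python3 -c "
from h import *
go(653,13.0,36.4,83.6)"
```

```text
time_s: 29.28
tcp_pos: [0.6489, 0.0125, 0.0572]
tool_rot: [-0.173, -3.133, 0.001]
contact_force: [-1.3, -0.2, -0.9]
width: 0.411
grip_force: 40.2
time_s: 29.65
tcp_pos: [0.6518, 0.013, 0.0548]
tool_rot: [0.173, 3.136, -0.0]
contact_force: [-0.4, -0.3, 0.1]
width: 0.412
grip_force: 40.2
t 29.65 tcp [651.8  13.   54.8] yaw 83.69 F [-0.4 -0.3  0.1] w 35.0 -> shift [-1.1  0.2 18.4] turn 0.002
```

```bash
python3 -m inch '[[[-1,0,10],0,0],[[-1,0,16],0,0],[[-1,0,18],0,0],[[-1,0,18.5],0,0],[[-1,0,19],0,0],[[-1,0,19],0,0]]'; python3 -c "
from h import *
go(653,13.0,36.4,83.6)"
```

```text
time_s: 30.4
tcp_pos: [0.6523, 0.0131, 0.0365]
tool_rot: [-0.172, -3.137, 0.0]
contact_force: [-2.7, -0.5, 8.1]
width: 0.412
grip_force: 40.8
t 30.4 tcp [652.3  13.1  36.5] yaw 83.71 F [-2.7 -0.5  8.1] w 35.0 -> shift [-0.7 -0.   0.1] turn 0.002
```

```bash
python3 -m inch '[[[0,0,0],0,51],[[0,0,0],0,51],[[0,0,0],0,51],[[0,0,-40],0,51],[[0,0,-90],0,51],[[40,50,-125],0,70],[[75,105,-125],0,70],[[110,160,-125],0,70],[[145,215,-125],0,70],[[180,272,-125],0,70]]'; python3 -m inch '[[[0,0,0],0,70],[[0,0,0],0,70],[[0,0,0],0,70]]'; python3 - <<'E'
from h import *
from bench import ctrl,eyes
s=ctrl.sense();go(502.8,302.9,24,83.6,s)
T=np.eye(4);T[:3,:3]=R.from_rotvec(s["tool_rot"]).as_matrix();T[:3,3]=s["tcp_pos"]
d=eyes.get_image("wrist");Ww=cloud(d,T@d["tool_from_camera"])*1000
Wt=cloud(eyes.get_image("top"))*1000
for W,k in((Ww,"wrist"),(Wt,"top")):
  for n,x,y,h in(("30 placed",660,82,66),("36 placed",652,13,78),("42",503,303,74)):
    p=W[(np.hypot(W[...,0]-x,W[...,1]-y)<32)&(abs(W[...,2]-h)<4)]
    if len(p)>9: print(k,n,len(p),cv2.minEnclosingCircle(p[:,:2].astype(np.float32)),p.mean(0).round(1))
E
```

```text
time_s: 31.65
tcp_pos: [0.5121, 0.2852, 0.1603]
tool_rot: [0.173, 3.136, 0.0]
contact_force: [1.2, -0.0, 0.2]
width: 0.7
grip_force: 0.0
time_s: 32.02
tcp_pos: [0.5136, 0.2823, 0.1601]
tool_rot: [-0.175, -3.137, 0.001]
contact_force: [-0.5, -0.2, -0.1]
width: 0.704
grip_force: 0.0
t 32.02 tcp [513.6 282.3 160.1] yaw 83.61 F [-0.5 -0.2 -0.1] w 59.8 -> shift [ 13.   19.3 136.1] turn 0.0
wrist 30 placed 30 ((649.5584716796875, 84.67724609375), 5.356315612792969) [647.3  85.3  64.2]
wrist 42 2096 ((501.95361328125, 304.6673889160156), 20.914949417114258) [501.3 304.5  73. ]
top 30 placed 103 ((659.9039306640625, 80.01593017578125), 14.828789710998535) [659.9  80.5  66.1]
top 36 placed 154 ((652.1982421875, 11.431879043579102), 18.006803512573242) [651.6  11.4  78. ]
top 42 184 ((502.00274658203125, 303.3057556152344), 21.03815269470215) [499.1 302.2  74.4]
```

```bash
python3 -m inch '[[[13.5,20,20],0,70],[[13.5,20,70],0,70],[[13.5,20,115],0,70],[[13.5,20,135],0,70],[[13.5,20,136],0,70],[[13.5,20,136],0,0],[[13.5,20,136],0,0],[[13.5,20,136],0,0],[[13.5,20,136],0,0],[[13.5,20,136],0,0]]' 40; python3 -c "
from h import *
go(645.2,-56.7,42,83.6)"
```

```text
time_s: 33.38
tcp_pos: [0.5026, 0.3052, 0.0253]
tool_rot: [0.172, 3.135, 0.001]
contact_force: [0.7, -0.6, 6.1]
width: 0.483
grip_force: 40.8
t 33.38 tcp [502.6 305.2  25.3] yaw 83.71 F [ 0.7 -0.6  6.1] w 41.0 -> shift [-181.4 -344.1  -16.7] turn 0.002
```

```bash
python3 -m inch '[[[0,0,-40],0,0],[[0,0,-90],0,0],[[0,-20,-110],0,0],[[-20,-60,-110],0,0],[[-45,-105,-110],0,0],[[-70,-150,-110],0,0],[[-100,-195,-110],0,0],[[-125,-240,-110],0,0],[[-150,-285,-110],0,0],[[-170,-325,-110],0,0]]'; python3 -c "
from h import *
go(645.2,-56.7,60,83.6)"
```

```text
time_s: 34.62
tcp_pos: [0.634, -0.0395, 0.1327]
tool_rot: [-0.174, -3.134, 0.0]
contact_force: [0.5, 0.2, -1.1]
width: 0.482
grip_force: 40.8
t 34.62 tcp [634.  -39.5 132.7] yaw 83.64 F [ 0.5  0.2 -1.1] w 41.0 -> shift [-13.2 -15.8  72.7] turn 0.001
```

```bash
python3 -m inch '[[[-12,-19,0],0,0],[[-12,-19,0],0,0],[[-12,-19,30],0,0],[[-12,-19,60],0,0],[[-12,-19,75],0,0],[[-12,-19,75],0,0],[[-12,-19,75],0,0]]'; python3 -c "
from h import *
go(645.2,-56.7,41.3,83.6)"
```

```text
time_s: 35.5
tcp_pos: [0.6457, -0.0565, 0.0603]
tool_rot: [0.171, 3.135, 0.0]
contact_force: [-0.6, 0.9, -1.5]
width: 0.479
grip_force: 40.8
t 35.5 tcp [645.7 -56.5  60.3] yaw 83.75 F [-0.6  0.9 -1.5] w 40.7 -> shift [ 0.5 -0.2 19. ] turn 0.003
```

```bash
python3 -m inch '[[[0,0,10],0,0],[[0,0,16],0,0],[[0,0,18.5],0,0],[[0,0,19.5],0,0],[[0,0,19.5],0,0],[[0,0,19.5],0,0]]'; python3 -c "
from h import *
go(463,55.5,41.3,83.6)"
```

```text
time_s: 36.25
tcp_pos: [0.6446, -0.057, 0.0413]
tool_rot: [0.173, 3.137, 0.0]
contact_force: [-3.6, -0.1, 8.6]
width: 0.482
grip_force: 41.9
t 36.25 tcp [644.6 -57.   41.3] yaw 83.7 F [-3.6 -0.1  8.6] w 41.0 -> shift [192.8  91.9  -0. ] turn 0.002
```

Release, then on to pot48 at (462.9, 55.4).

```bash
python3 -m inch '[[[0,0,0],0,58],[[0,0,0],0,58],[[0,0,0],0,58],[[0,0,-40],0,58],[[0,0,-90],0,58],[[45,20,-130],0,80],[[90,43,-130],0,80],[[140,66,-130],0,80],[[180,86,-130],0,80],[[193,92,-130],0,80]]'; python3 -m inch '[[[0,0,0],0,80],[[0,0,0],0,80],[[0,0,0],0,80]]'; python3 -c "
from h import *
go(462.9,55.4,30,83.6)"
```

```text
time_s: 37.5
tcp_pos: [0.4607, 0.0564, 0.1696]
tool_rot: [-0.17, -3.136, 0.0]
contact_force: [0.3, 0.0, -0.4]
width: 0.799
grip_force: 0.0
time_s: 37.88
tcp_pos: [0.4646, 0.0551, 0.1696]
tool_rot: [0.174, 3.136, -0.0]
contact_force: [0.2, -0.1, 0.1]
width: 0.8
grip_force: 0.0
t 37.88 tcp [464.6  55.1 169.6] yaw 83.64 F [ 0.2 -0.1  0.1] w 68.0 -> shift [1.800e+00 1.000e-01 1.396e+02] turn 0.001
```

```bash
python3 -m inch '[[[1.5,0,50],0,80],[[1.5,0,100],0,80],[[1.5,0,130],0,80],[[1.5,0,139],0,80],[[1.5,0,139],0,80],[[1.5,0,139],0,0],[[1.5,0,139],0,0],[[1.5,0,139],0,0],[[1.5,0,139],0,0],[[1.5,0,139],0,0]]' 40; python3 -c "
from h import *
go(637.7,-126.1,47,83.6)"
```

```text
time_s: 39.12
tcp_pos: [0.4634, 0.056, 0.0321]
tool_rot: [0.172, 3.133, 0.001]
contact_force: [-0.2, 0.2, 6.4]
width: 0.553
grip_force: 41.3
t 39.12 tcp [463.4  56.   32.1] yaw 83.71 F [-0.2  0.2  6.4] w 47.0 -> shift [-193.2 -161.9  -14.3] turn 0.002
```

```bash
python3 -m inch '[[[0,0,-40],0,0],[[0,0,-90],0,0],[[-15,-15,-110],0,0],[[-45,-40,-110],0,0],[[-80,-70,-110],0,0],[[-115,-100,-110],0,0],[[-150,-128,-110],0,0],[[-180,-152,-110],0,0],[[-193,-162,-110],0,0],[[-193,-162,-110],0,0]]';python3 -m inch '[[[0,0,0],0,0],[[0,0,40],0,0],[[0,0,75],0,0],[[0,0,75],0,0],[[0,0,75],0,0]]'; python3 -c "
from h import *
go(637.7,-126.1,48.1,83.6)"
```

```text
time_s: 40.38
tcp_pos: [0.6361, -0.1272, 0.1402]
tool_rot: [-0.174, -3.136, -0.0]
contact_force: [-0.3, 0.1, -1.8]
width: 0.552
grip_force: 41.7
time_s: 41.0
tcp_pos: [0.6362, -0.126, 0.0671]
tool_rot: [0.171, 3.136, -0.0]
contact_force: [0.1, 0.0, -0.0]
width: 0.554
grip_force: 41.7
t 41.0 tcp [ 636.2 -126.    67.1] yaw 83.75 F [ 0.1  0.  -0. ] w 47.1 -> shift [-1.5  0.  19. ] turn 0.003
```

```bash
python3 -m inch '[[[-1.5,0,10],0,0],[[-1.5,0,16],0,0],[[-1.5,0,18.5],0,0],[[-1.5,0,19.5],0,0],[[-1.5,0,19.5],0,0],[[-1.5,0,19.5],0,0]]'; python3 -c "
from h import *
go(600,-22,270,83.6)"
```

```text
time_s: 41.75
tcp_pos: [0.6373, -0.1265, 0.0482]
tool_rot: [0.172, 3.136, 0.0]
contact_force: [-3.4, 0.9, 9.1]
width: 0.551
grip_force: 42.8
t 41.75 tcp [ 637.3 -126.5   48.2] yaw 83.71 F [-3.4  0.9  9.1] w 46.8 -> shift [  48.3   99.8 -221.9] turn 0.002
```

```bash
python3 -m inch '[[[0,0,0],0,64],[[0,0,0],0,64],[[0,0,0],0,64],[[0,0,-40],0,64],[[0,0,-90],0,64],[[0,0,-140],0,64],[[15,30,-180],0,64],[[35,70,-220],0,64],[[48,100,-240],0,64],[[68,100,-250],0,64]]';python3 -m inch '[[[0,0,0],0,40],[[0,0,0],0,40],[[0,0,0],0,40]]'; python3 - <<'E'
from h import *
from bench import ctrl,eyes
s=ctrl.sense();go(400,-22,300,83.6,s)
T=np.eye(4);T[:3,:3]=R.from_rotvec(s["tool_rot"]).as_matrix();T[:3,3]=s["tcp_pos"]
d=eyes.get_image("wrist");W=cloud(d,T@d["tool_from_camera"])*1000;c=d["color"]
cv2.imwrite("pics/w8.png",cv2.resize(c,None,fx=1.5,fy=1.5))
for n,x,y,h in(("30",660.5,82.4,66),("36",652.7,13,78),("42",644.9,-56.7,90),("48",637.6,-126.1,102)):
    p=W[(np.hypot(W[...,0]-x,W[...,1]-y)<30)&(abs(W[...,2]-h)<4)]
    print(n,len(p),cv2.minEnclosingCircle(p[:,:2].astype(np.float32)),p.mean(0).round(1))
a=np.radians(-6.4);X=np.array([np.cos(a),np.sin(a)]);Y=np.array([-np.sin(a),np.cos(a)])
q=W[...,:2]-np.array([658,-23.6]);lx=q@X;ly=q@Y
m=biggest((W[...,2]>12)&(W[...,2]<20)&(abs(ly)<158)&(lx>-60)&(lx<30));print(rect(W[m]/1000),np.percentile(lx[m],[1,99]),ly[m].min(),ly[m].max())
E
```

```text
time_s: 43.0
tcp_pos: [0.5813, -0.0176, 0.2976]
tool_rot: [0.168, 3.134, 0.001]
contact_force: [-0.3, -1.1, 0.2]
width: 0.643
grip_force: 0.0
time_s: 43.38
tcp_pos: [0.581, -0.0202, 0.2951]
tool_rot: [-0.173, -3.135, 0.0]
contact_force: [0.1, 0.7, -0.6]
width: 0.401
grip_force: 0.0
t 43.38 tcp [581.  -20.2 295.1] yaw 83.67 F [ 0.1  0.7 -0.6] w 34.1 -> shift [179.7 -21.8  -4.6] turn 0.001
30 380 ((659.0205078125, 81.86019134521484), 15.001395225524902) [658.5  81.6  64.6]
36 570 ((651.4580688476562, 12.719133377075195), 18.075767517089844) [650.8  12.4  76.7]
42 818 ((643.200439453125, -57.79396438598633), 21.122373580932617) [642.7 -57.3  88.8]
48 1150 ((636.7849731445312, -127.08296203613281), 24.24672508239746) [ 635.8 -126.4  100.9]
(array([648.8, -22.3]), array([289.8,  73.5]), 83.6) [-45.57336372  26.67101442] -144.63151902306808 145.1424913600583
```

View pics/w8.png

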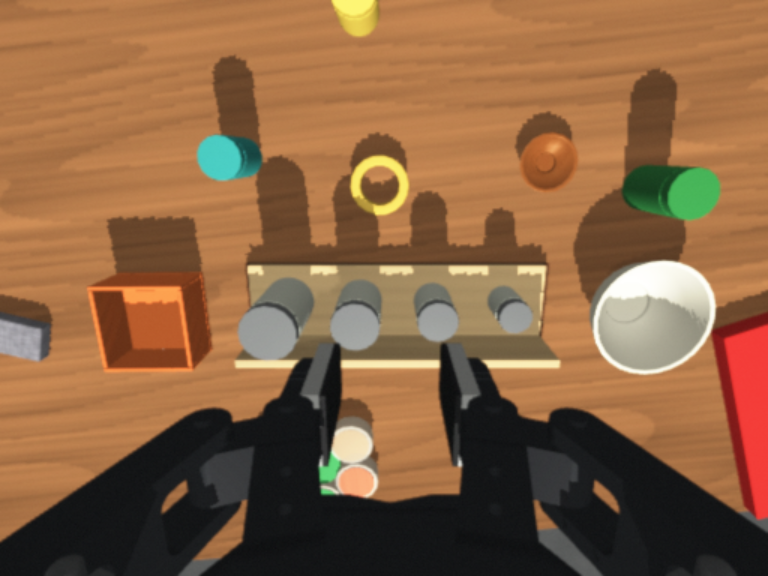

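All four pots stand on their marks within about 2 mm, in order, and the ledge is home with its ends even. Handing in.

```bash
python3 -c "
from bench import order
print(order.sign_off())"
```

```text
the job is handed in; nothing more can be done
None
```

The job is handed in: the ledge was nested into the rail while empty, its ends even to within about 1 mm, and the four pots stand on their marks within about 2 mm, smallest at the bowl end and largest at the tub end, at about 43 s of the 134 s allowed.

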